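# Close up the soap-water dispenser: shut-off home, cap snapped on and held down

### The job

Close the empty soap-water dispenser for storage: first slide its shut-off grip all the way to the end stop, away from the filler neck, then put the small snap cap with the knob on the filler neck and press it down until it clicks on. Keep pressing after the click and finish while the gripper still holds the cap firmly down (about 10 N) against the springy seal ring, without letting go. Leave everything else on the table where it is.

Things in the scene. Friction and masses are not known exactly. Their poses are not given: they have to be found in the camera images.
- dispenser: Low white plastic tank with a grey top plate, 156 x 276 mm and 90 mm high, fixed to the table. Origin: centre of its underside; x, y lie along the short and long sides, z up. The filler neck stands on its top at local (0, -85) mm; the shut-off slide lies on top at the other half, running along local +y. A small steel tap sticks out 22 mm from its -x side.
- neck (a point): Foot of the filler neck on its axis, on the tank's top, 90 mm above the table; z up. White stub 26 mm in diameter, 24 mm high, its top 8 mm tapering to 16 mm. Four sprung balls peep out of its side (32 mm across), 12.8 mm above this point. Round its foot a black seal ring, 42 mm outside, top 6 mm above this point, sinks under the cap's rim.
- neck_top (a point): Top of the filler neck, 24 mm above its foot. Heights of the cap's origin above the foot: 16 mm, its lip meets the balls; pressing over them takes 7 to 12 N, at 14 to 13 mm; then the force drops and the cap is drawn down (the click, over at 7 mm); at 6 mm its rim reaches the seal ring, at 1 mm it bottoms. Let go after the click it stays on at about 6 mm.
- seal (a joint): How far the seal ring is pressed down: 0 free, 0.005 m at its hard stop. Spring: about 1 N when it starts to sink, then 2.5 N per mm (10 N at about 3.6 mm, 13.5 N at the stop).
- shutoff (a joint): Shut-off slide, m: starts between 0 and 0.02, end stop at 0.06, grows along the dispenser's +y (away from the neck). Friction about 1.5 N; it stays where it is left.
- shutoff_top (a point): Middle of the top face of the black shut-off grip, which is a block 28 mm (dispenser x) by 20 mm (dispenser y) and 40 mm high, standing on an aluminium track 40 mm wide and 14 mm high; the grip's top is 145 mm above the table. It moves with the grip.
- cap: Small white snap cap with a knob, standing open side down on the grey ribbed mat (4 mm thick). Origin: centre of its lower rim; z up. Skirt 42 mm in diameter; shoulder plate 44 mm in diameter, its top 28 mm above the origin. Inside: mouth 29 mm wide at a lip 3 mm high, 36 mm wide above it, 24 mm deep. About 30 to 60 g.
- cap_knob (a point): Middle of the top of the cap's ribbed cylindrical knob, 50 mm above the cap's origin. The knob is 22 mm in diameter, 22 mm high, and stands on the shoulder plate.
- pail_lid: Bystander: flat white lid without a knob, 66 mm in diameter, 12 mm high, on the same mat; it and the cap may have swapped places. Origin: centre of its underside.
- soap: Bystander: cream bar of soap, 70 x 45 x 25 mm. Origin: centre of its underside.
- cup: Bystander: paper cup, 68 mm across, 78 mm high. Origin: centre of its underside.
- cone: Bystander: turned wooden cone-shaped former with a head, 84 mm across the foot, 156 mm high. Origin: centre of its underside.
- pail: Bystander: closed dark plastic pail, 110 mm in diameter, 120 mm high. Origin: centre of its underside.
- brush: Bystander: small brush, 200 mm long, lying down beyond the mat. Origin: under its middle.
There are look-alikes about, which are no part of the job. Of the things shaped like the cap, the white one is meant.

How it is judged:
On the way, in this order (a step that is already met when the one before it is completed fails the run):
1. the shut-off is slid to its end stop while the cap is not yet on the neck (value of joint shutoff above 0.057 m and distance between cap and neck above 0.03 m), for 0.2 s.
2. the cap has clicked over the catch balls onto the neck (horizontal distance between cap and neck below 0.004 m and angle between cap's own z axis and vertical below 0.12 rad and z of cap in the frame of neck below 0.008 m), for 0.1 s.
At the end, for the whole second after the job is handed in: Shut-off within 4 mm of its end stop; cap on the neck, centred within 4 mm, upright within 0.12 rad, rim under 5 mm above site neck, seal ring sunk over 1.2 mm, fingers pushing on the cap (over 3 N), over 4 N between cap and dispenser, at rest (value of joint shutoff above 0.056 m and horizontal distance between cap and neck below 0.004 m and angle between cap's own z axis and vertical below 0.12 rad and z of cap in the frame of neck below 0.005 m and value of joint seal above 0.0012 m and contact force between cap and dispenser above 4 N and contact force between cap and the fingers above 3 N and linear speed of cap below 0.02 m/s); the arm keeps its last pose, push and grip.
It fails at once if another thing on the table (lid, soap, cup, cone, pail or brush) is moved more than 30 mm (distance of any of pail_lid, soap, cup, cone, pail, brush from where it was at the start of the episode above 0.03 m).
It also fails if it takes over 64 s, if anything falls off the work surface, if the arm or the gripper's body presses on something with over 40 N, if the wrist force passes 120 N, or if a joint passes its speed limit or range.

### The arm

A 6-joint arm with a two-finger parallel gripper is mounted at the origin on the work surface. World frame = base frame: x ahead of the robot, y to its left, z up, the work surface at z = 0. Lengths are in m, angles in rad, forces in N, time in s.
With the tool pointing down it reaches from about 0.3 to 0.875 m from the base axis. Payload 6.4 kg.
Tool frame: the origin (TCP) lies at the very end of the fingers, on their centre line; the grasp point (between the pads) lies ctrl.grip_point_offset behind it (ctrl.grip_point_offset is the distance from the TCP to the grasp point, in m); z points along the fingers, x is the direction in which the jaws open and shut, and the axes are right-handed (so a half turn about z gives the same grasp; the last joint's range is limited). The gripper opens to 85 mm and grips with 20 to 120 N. Pads are 22 mm wide; open, the fingers measure 114 mm over their backs; the gripper's body (76 mm by 85 mm) begins 54 mm behind the grasp point. The pads swing forward as they close: fully open they stand 13 mm farther back than shut.
Start: joints at [0.972, 0.181, 1.607, -0, 1.354, -0.206], TCP at [0.22, 0.531, 0.231] pointing down, gripper open.
Joint ranges: [-2.99, 2.99], [-0.89, 2.07], [0.3, 2.58], [-1.14, 4.28], [0, 2.63], [-3.12, 3.12]. Speed limits (rad/s): [2.57, 2.57, 3.01, 3.14, 3.14, 3.14].

### API

Orientations are given as a unit quaternion [w, x, y, z].
In Python, from bench import get_obs, viewer, workorder, ctrl gives the robot as it stands. The module is installed in compiled form; this text tells all that it offers.
- The arm moves only by the tool move_arm, never from a script. Its argument "increments" is a list of rows, each an object of numbers: "tx", "ty", "tz": the shift along the tool's x, y, z in m; "turn": the turn about the tool's z in degrees. A call has 1 to 20 rows; each row is the pose to reach, as a shift and turn from the pose commanded when the call began, along the tool's axes at that moment; what a row does not reach only later rows make up. A row lasts 1/12 s, in which the tool goes at most 41.7 mm and 7.16 degrees, less where a joint would pass 70% of its speed; a pose out of reach is approached as far as the arm can. A call with a gripper value outside its range is refused whole. "gripper" is the opening, from 0 (shut) to 1 (fully open), set as the call begins (left out, the last holds). The fingers move at their own pace and stop on an object; the grip force is fixed at half the most. Time passes only in rows, so rows that repeat a pose let the fingers close. It gives the time, the measured TCP pose, the force and the opening at its end, in the units of the state.
- get_obs(): the state, without advancing time (a new reading comes with each control period).
- viewer.camera(name): name is "scene" or "top"; returns (picture, depth): 400x640x3 uint8, red, green, blue; 400x640 float32, m along the optical axis (not along the pixel's ray), 0 where there is no reading.
- viewer.get_calibration(name): a dict with "intrinsics" (3x3 intrinsics, pixels), "origin" and "attitude" of the camera in the world. Camera axes: x right, y up, looking along -z (the intrinsics and any distortion apply to the point x, -y, -z); pixel columns grow to the right and rows downward; lengths in m; the calibration is good to about 2 mm. A picture is of the moment at which its call begins. get_calibration takes no time and is no camera call.
- workorder.hand_in(): hands the job in, once; it reports no verdict.
The state is a dict: "time_s": time; "q": joint angles; "dq": joint speeds; "joint_efforts": joint torques, N m; "eef_pos": TCP position; "eef_rot": TCP orientation; "wrist_force": force on the tool from outside, world axes, zero at the start; "torque": the same for the moment, N m; "opening": opening from 0.0 (shut) to 1.0 (fully open).
Only numpy, scipy, OpenCV 4.12 (cv2) and the standard library are available. Lean on these libraries where they do the work, as an engineer would, in place of code of your own. Each camera call takes 0.05 s, during which the arm holds its last target.

## Working session

There is one attempt and no reset: what is moved stays moved. The work goes in short steps, Python scripts to look and compute and a tool call to move; the robot and the scene stay as the last step left them, time stands still between calls to the robot, and variables do not carry over. Pictures are saved under pics/ and viewed, and the job is handed in when it is done.

Besides the shell and the picture viewer there is one more tool, called after "Request:" by a JSON object that holds its "method" and its "body", one argument or row to a line. move_arm: Moves the arm, as the interface text tells. Its arguments: {"type":"object","properties":{"increments":{"type":"array"},"gripper":{"type":"number"}},"required":["increments"]}

```bash
mkdir -p pics; cat > h.py <<'E'
import numpy as np,cv2
from bench import get_obs, viewer, workorder, ctrl
def snap(n,tag):
    p,d=viewer.camera(n); np.savez('pics/%s.npz'%tag,p=p,d=d); cv2.imwrite('pics/%s.png'%tag,p[:,:,::-1]); return p,d
def world(n,u,v,d=None,z=None):
    c=viewer.get_calibration(n);K=np.array(c['intrinsics']);o=np.array(c['origin']);A=np.array(c['attitude'])
    if A.shape==(4,):
        from scipy.spatial.transform import Rotation as R
        A=R.from_quat([A[1],A[2],A[3],A[0]]).as_matrix()
    r=np.linalg.inv(K)@np.array([u,v,1.]); r=A@np.array([r[0],-r[1],-r[2]])
    s=d if z is None else (z-o[2])/r[2]
    return o+r*s
E
python3 - <<'E'
from h import *
for n in('scene','top'):
    snap(n,n+'0');print(viewer.get_calibration(n))
print(get_obs(),ctrl.grip_point_offset)
E
```

```text
{'intrinsics': array([[383.61961802,   0.        , 323.47078874],
       [  0.        , 383.61961802, 199.47100099],
       [  0.        ,   0.        ,   1.        ]]), 'origin': array([ 1.35058375, -0.16468584,  0.72259488]), 'attitude': array([0.70907654, 0.35670082, 0.28319613, 0.53830747])}
{'intrinsics': array([[383.78276868,   0.        , 320.91149524],
       [  0.        , 383.78276868, 197.86261898],
       [  0.        ,   0.        ,   1.        ]]), 'origin': array([0.45257295, 0.03256234, 1.17378023]), 'attitude': array([ 0.70733034,  0.0280751 , -0.02544593, -0.70586691])}
{'time_s': 0.1, 'q': array([ 9.71671715e-01,  1.81474006e-01,  1.60786589e+00, -1.22374617e-05,
        1.35384459e+00, -2.06311394e-01]), 'dq': array([ 0.00016549, -0.00168862, -0.0017748 , -0.00087877, -0.00263232,
       -0.00119826]), 'joint_efforts': array([ 3.51014924e-04, -4.45881951e+01, -3.52239347e+01, -2.70583250e-04,
        4.13774658e-03, -5.41440812e-06]), 'eef_pos': array([0.21981457, 0.53079459, 0.23049054]), 'eef_rot': array([ 3.02743339e-04,  8.31500318e-01,  5.55523705e-01, -7.36113674e-04]), 'wrist_force': array([-0.16702791,  0.78825497,  0.06193608]), 'torque': array([-0.05856279, -0.01196599, -0.02706488]), 'opening': 1.001476356037312} 0.0187
```

View pics/top0.png

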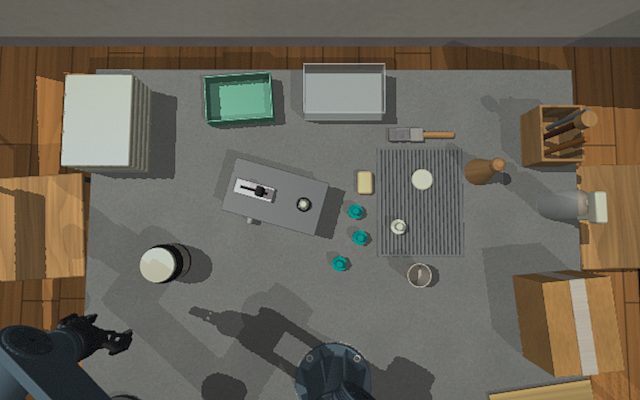

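View pics/scene0.png

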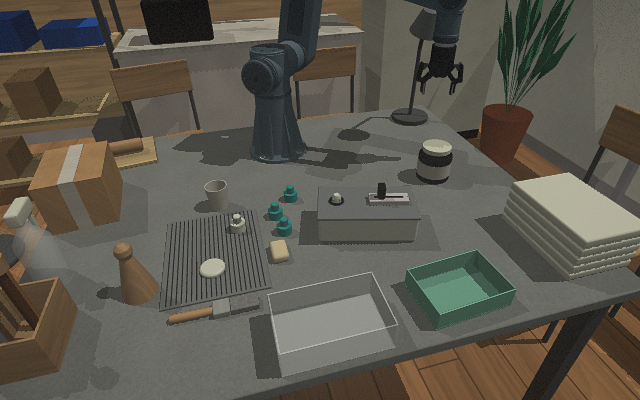

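The top view shows the dispenser at about (275,196), with the neck at (303,204) and the grip at (259,190). The white knobbed cap is at (399,227), the lid at (422,179), and three teal look-alikes sit around (350,238). Next I'll enlarge these.

```bash
python3 - <<'E'
from h import *
a=cv2.imread('pics/top0.png')
cv2.imwrite('pics/c1.png',cv2.resize(a[150:240,210:340],None,fx=6,fy=6,interpolation=cv2.INTER_CUBIC))
cv2.imwrite('pics/c2.png',cv2.resize(a[195:255,365:435],None,fx=8,fy=8,interpolation=cv2.INTER_CUBIC))
b=cv2.imread('pics/scene0.png')
cv2.imwrite('pics/c3.png',cv2.resize(b[170:260,200:330],None,fx=6,fy=6,interpolation=cv2.INTER_CUBIC))
cv2.imwrite('pics/c4.png',cv2.resize(b[170:250,310:430],None,fx=6,fy=6,interpolation=cv2.INTER_CUBIC))
E
```

```text
(no output)
```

View pics/c1.png

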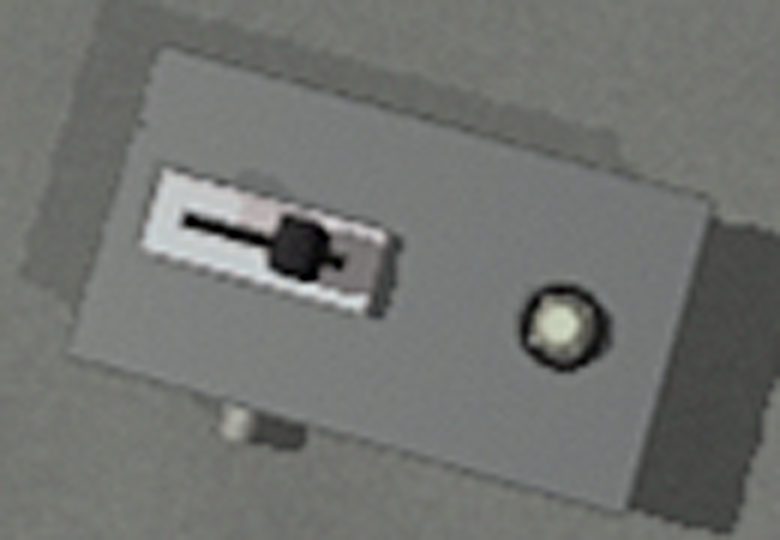

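View pics/c2.png

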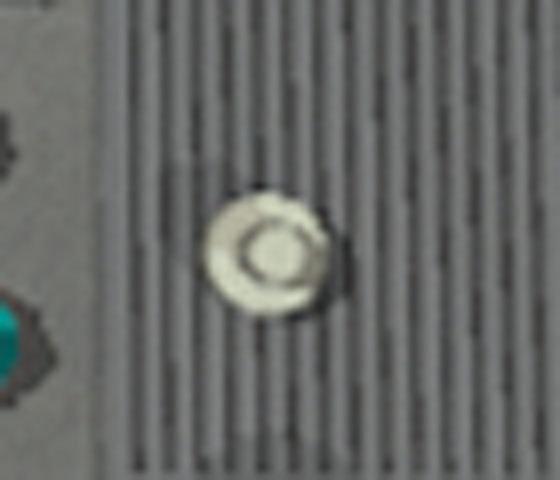

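View pics/c3.png

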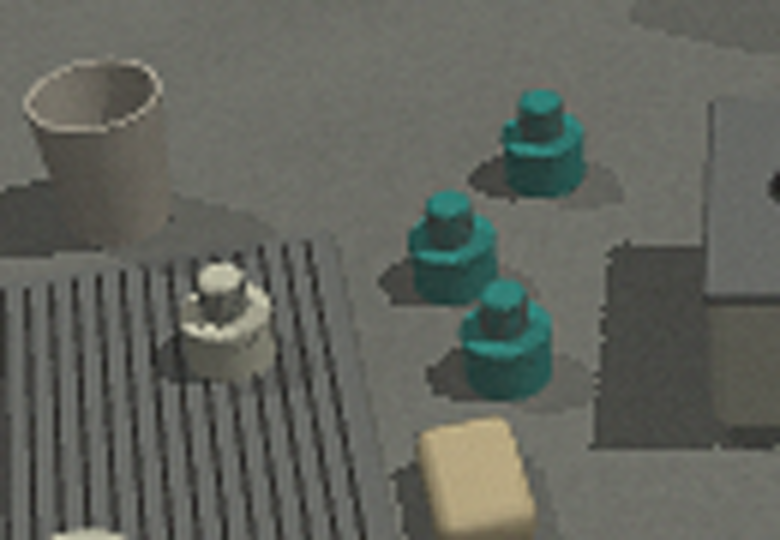

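View pics/c4.png

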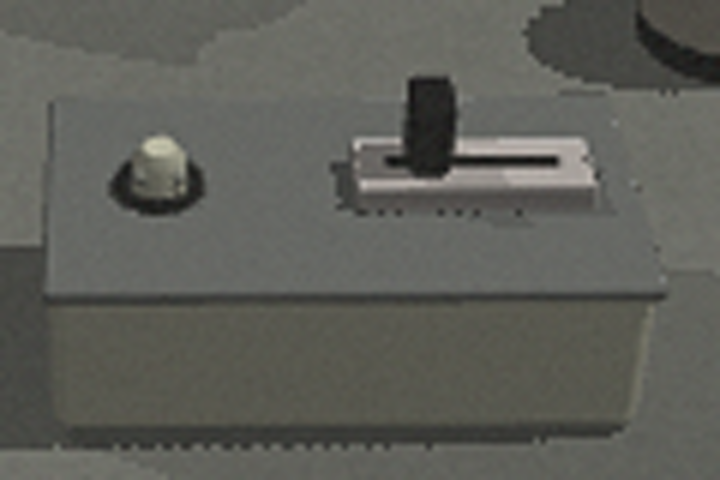

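```bash
cat >> h.py <<'E'
def cr(u,v,x0,y0,f): return x0+(u+.5)/f-.5, y0+(v+.5)/f-.5
E
python3 - <<'E'
from h import *
w=lambda u,v,z:world('top',*cr(u,v,210,150,6),z=z)
C=[w(*p,.09) for p in [(160,47),(710,203),(632,512),(70,353)]]
print('corners',np.round(C,4)); print([round(np.linalg.norm(C[i]-C[i-1]),4) for i in range(4)])
c=np.mean(C,0); y=(C[0]-C[1]+C[3]-C[2]);y/=np.linalg.norm(y); x=np.array([y[1],-y[0],0])
print('c',c,'y',y,'yaw',np.degrees(np.arctan2(x[1],x[0])),'neck pred',c-.085*y)
print('neck',w(562,323,.114),'ring',w(565,327,.096),'grip',w(300,247,.145))
s=lambda u,v,z:world('scene',*cr(u,v,310,170,6),z=z)
print('scene neck top',s(161,143,.114),'ring',s(158,188,.096),'grip top',s(431,84,.145))
C=[s(52,100,.09),s(45,295,.09),s(663,295,.09)];print('scene corners',np.round(C,4),(C[0]-C[1])/1)
t=lambda u,v,z:world('top',*cr(u,v,365,195,8),z=z)
print('cap',t(277,253,.054),t(267,253,.032))
q=lambda u,v,z:world('scene',*cr(u,v,200,170,6),z=z)
print('cap scene',q(221,276,.054),q(226,312,.032))
D=np.load('pics/top0.npz')['d'];print(D[204,303],D[190,260],D[226,399])
for u,v in[(303,204),(260,191),(399,226),(290,185)]:print(world('top',u,v,d=D[v,u]))
D=np.load('pics/scene0.npz')['d']
for u,v in[(337,194),(381,184),(237,216),(340,210)]:print(world('scene',u,v,d=D[v,u]))
E
```

```text
corners [[0.6502 0.2788 0.09  ]
 [0.576  0.0169 0.09  ]
 [0.4303 0.0533 0.09  ]
 [0.5043 0.3185 0.09  ]]
[np.float64(0.1512), np.float64(0.2723), np.float64(0.1502), np.float64(0.2754)]
c [0.54017956 0.1668951  0.09      ] y [0.27074296 0.96265168 0.        ] yaw -15.708482106904793 neck pred [0.51716641 0.0850697  0.09      ]
neck [0.51745156 0.08542633 0.114     ] ring [0.51667739 0.08490658 0.096     ] grip [0.54950064 0.20172002 0.145     ]
scene neck top [0.51593919 0.08617947 0.114     ] ring [0.52567498 0.08186281 0.096     ] grip top [0.54849357 0.20390497 0.145     ]
scene corners [[0.4322 0.0551 0.09  ]
 [0.5803 0.0138 0.09  ]
 [0.6561 0.2727 0.09  ]] [-1.48044737e-01  4.13062210e-02  1.11022302e-16]
cap [ 0.4553511  -0.19096418  0.054     ] [ 0.45539753 -0.19165239  0.032     ]
cap scene [ 0.45822635 -0.19195665  0.054     ] [ 0.4578115  -0.19283201  0.032     ]
1.0563812 1.0367873 1.1183118
[0.51551517 0.08583937 0.11933382]
[0.5488569  0.20064048 0.14467479]
[ 0.45590062 -0.19089447  0.05165028]
[0.57097239 0.12434927 0.0924809 ]
[0.51813284 0.0872085  0.11329648]
[0.54929957 0.20241124 0.14443761]
[ 0.46003454 -0.19053631  0.05355163]
[0.56228441 0.08249707 0.09100722]
```

```bash
cat >> h.py <<'E'
from scipy.spatial.transform import Rotation as R
def plan(xyz,yaw=None):
    o=get_obs();q=o['eef_rot'];M=R.from_quat([q[1],q[2],q[3],q[0]]).as_matrix()
    d=M.T@(np.array(xyz)-o['eef_pos']); y0=np.degrees(np.arctan2(M[1,0],M[0,0]))
    t=None if yaw is None else -((yaw-y0+90)%180-90)
    print('t',o['time_s'],'pos',o['eef_pos'].round(4),'yaw',y0.round(2),'tilt',np.degrees(np.arccos(-M[2,2])).round(2),'F',o['wrist_force'].round(1),'open',round(o['opening'],3),'q6',o['q'][5].round(2))
    print('shift',d.round(4),'turn',t)
E
python3 -c "
from h import *
plan([.549,.2025,.21],-15.7)"
```

```text
t 0.1 pos [0.2198 0.5308 0.2305] yaw 67.49 tilt 0.09 F [-0.2  0.8  0.1] open 1.001 q6 -0.21
shift [-0.1773  0.4298  0.0206] turn 83.19362602915658
```

Request:
{"method": "move_arm", "body": {
  "increments": [
    {"tx": -0.177, "ty": 0.43, "tz": 0.02, "turn": 83.2},
    {"tx": -0.177, "ty": 0.43, "tz": 0.02, "turn": 83.2},
    {"tx": -0.177, "ty": 0.43, "tz": 0.02, "turn": 83.2},
    {"tx": -0.177, "ty": 0.43, "tz": 0.02, "turn": 83.2},
    {"tx": -0.177, "ty": 0.43, "tz": 0.02, "turn": 83.2},
    {"tx": -0.177, "ty": 0.43, "tz": 0.02, "turn": 83.2},
    {"tx": -0.177, "ty": 0.43, "tz": 0.02, "turn": 83.2},
    {"tx": -0.177, "ty": 0.43, "tz": 0.02, "turn": 83.2},
    {"tx": -0.177, "ty": 0.43, "tz": 0.02, "turn": 83.2},
    {"tx": -0.177, "ty": 0.43, "tz": 0.02, "turn": 83.2},
    {"tx": -0.177, "ty": 0.43, "tz": 0.02, "turn": 83.2},
    {"tx": -0.177, "ty": 0.43, "tz": 0.02, "turn": 83.2},
    {"tx": -0.177, "ty": 0.43, "tz": 0.02, "turn": 83.2},
    {"tx": -0.177, "ty": 0.43, "tz": 0.02, "turn": 83.2},
    {"tx": -0.177, "ty": 0.43, "tz": 0.02, "turn": 83.2},
    {"tx": -0.177, "ty": 0.43, "tz": 0.02, "turn": 83.2},
    {"tx": -0.177, "ty": 0.43, "tz": 0.02, "turn": 83.2}
  ]
}}

```text
time_s: 1.52
eef_pos: [0.5487, 0.2044, 0.2114]
eef_rot: [-0.0, 0.991, -0.135, -0.0]
wrist_force: [-0.3, -0.5, -0.0]
opening: 1.0
```

```bash
python3 -c "
from h import *
plan([.549,.2025,.113],-15.7)"
```

```text
t 1.5167 pos [0.5487 0.2044 0.2114] yaw -15.52 tilt 0.01 F [-0.3 -0.5 -0. ] open 1.0 q6 0.42
shift [0.0008 0.0018 0.0984] turn 0.17500760813261707
```

Request:
{"method": "move_arm", "body": {
  "increments": [
    {"tz": 0.03, "ty": 0.0015},
    {"tz": 0.06, "ty": 0.0015},
    {"tz": 0.08, "ty": 0.0015},
    {"tz": 0.09, "ty": 0.0015},
    {"tz": 0.098, "ty": 0.0015},
    {"tz": 0.098, "ty": 0.0015},
    {"tz": 0.098, "ty": 0.0015}
  ]
}}

```text
validation failed for argument at $.in...
```

Request:
{"method": "move_arm", "body": {
  "gripper": 0.0,
  "increments": [
    {"tz": 0},
    {"tz": 0},
    {"tz": 0},
    {"tz": 0},
    {"tz": 0},
    {"tz": 0},
    {"tz": 0},
    {"tz": 0},
    {"tz": 0},
    {"tz": 0}
  ]
}}

```text
validation failed for argument at $.in...
```

```bash
python3 -c "
from h import *
plan([.549,.2025,.113],-15.7)
snap('scene','s1')
a=cv2.imread('pics/s1.png');cv2.imwrite('pics/s1c.png',cv2.resize(a[120:250,310:440],None,fx=5,fy=4.5))"
```

```text
t 1.5167 pos [0.5487 0.2044 0.2114] yaw -15.52 tilt 0.01 F [-0.3 -0.5 -0. ] open 1.0 q6 0.42
shift [0.0008 0.0018 0.0984] turn 0.17500760813261707
```

View pics/s1c.png

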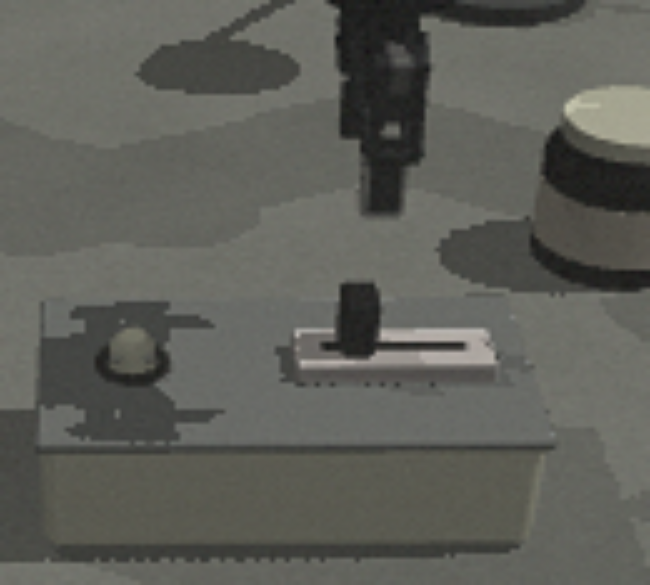

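Those calls were refused because every row needs all four fields. The arm didn't move: it is still above the grip, at crop (360,310).

Request:
{"method": "move_arm", "body": {
  "increments": [
    {"tx": 0.001, "ty": 0.0015, "tz": 0.03, "turn": 0},
    {"tx": 0.001, "ty": 0.0015, "tz": 0.06, "turn": 0},
    {"tx": 0.001, "ty": 0.0015, "tz": 0.08, "turn": 0},
    {"tx": 0.001, "ty": 0.0015, "tz": 0.09, "turn": 0},
    {"tx": 0.001, "ty": 0.0015, "tz": 0.098, "turn": 0},
    {"tx": 0.001, "ty": 0.0015, "tz": 0.098, "turn": 0},
    {"tx": 0.001, "ty": 0.0015, "tz": 0.098, "turn": 0}
  ]
}}

```text
time_s: 2.15
eef_pos: [0.5506, 0.2018, 0.1141]
eef_rot: [-0.0, 0.991, -0.136, 0.001]
wrist_force: [0.2, 0.1, 0.2]
opening: 1.003
```

```bash
python3 -c "
from h import *
plan([.549,.2025,.113],-15.7)
snap('scene','s2')
a=cv2.imread('pics/s2.png');cv2.imwrite('pics/s2c.png',cv2.resize(a[120:250,310:440],None,fx=5,fy=4.5))"
```

```text
t 2.15 pos [0.5506 0.2018 0.1141] yaw -15.67 tilt 0.06 F [0.2 0.1 0.2] open 1.003 q6 0.42
shift [-0.0018 -0.0003  0.0011] turn 0.028123092793634896
```

View pics/s2c.png

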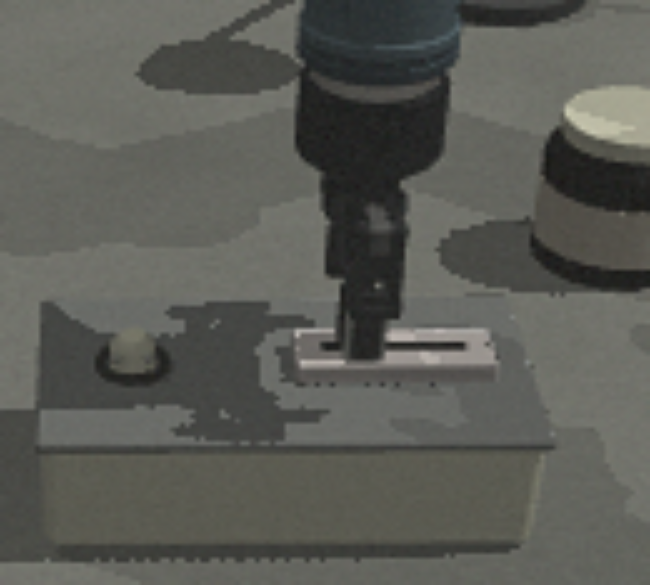

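The near finger stands in front of the grip at crop (365,340), lined up along the track, so I'll close.

Request:
{"method": "move_arm", "body": {
  "gripper": 0,
  "increments": [
    {"tx": 0, "ty": 0, "tz": 0, "turn": 0},
    {"tx": 0, "ty": 0, "tz": 0, "turn": 0},
    {"tx": 0, "ty": 0, "tz": 0, "turn": 0},
    {"tx": 0, "ty": 0, "tz": 0, "turn": 0},
    {"tx": 0, "ty": 0, "tz": 0, "turn": 0},
    {"tx": 0, "ty": 0, "tz": 0, "turn": 0},
    {"tx": 0, "ty": 0, "tz": 0, "turn": 0},
    {"tx": 0, "ty": 0, "tz": 0, "turn": 0}
  ]
}}

```text
time_s: 2.87
eef_pos: [0.5501, 0.2015, 0.1139]
eef_rot: [-0.0, 0.991, -0.137, 0.0]
wrist_force: [-3.1, -0.6, 6.1]
opening: 0.313
```

Request:
{"method": "move_arm", "body": {
  "increments": [
    {"tx": 0, "ty": -0.005, "tz": 0, "turn": 0},
    {"tx": 0, "ty": -0.01, "tz": 0, "turn": 0},
    {"tx": 0, "ty": -0.015, "tz": 0, "turn": 0},
    {"tx": 0, "ty": -0.02, "tz": 0, "turn": 0},
    {"tx": 0, "ty": -0.025, "tz": 0, "turn": 0},
    {"tx": 0, "ty": -0.03, "tz": 0, "turn": 0},
    {"tx": 0, "ty": -0.035, "tz": 0, "turn": 0},
    {"tx": 0, "ty": -0.035, "tz": 0, "turn": 0},
    {"tx": 0, "ty": -0.035, "tz": 0, "turn": 0}
  ]
}}

```text
time_s: 3.62
eef_pos: [0.5598, 0.2358, 0.1139]
eef_rot: [-0.001, 0.991, -0.136, 0.0]
wrist_force: [-2.0, 3.0, 5.7]
opening: 0.318
```

```bash
python3 -c "
from h import *
plan([.549,.2025,.113],-15.7)"
```

```text
t 3.6167 pos [0.5598 0.2358 0.1139] yaw -15.68 tilt 0.07 F [-2.   3.   5.7] open 0.318 q6 0.48
shift [-0.0014  0.035   0.0008] turn 0.01823153311489989
```

Request:
{"method": "move_arm", "body": {
  "increments": [
    {"tx": 0, "ty": -0.003, "tz": 0, "turn": 0},
    {"tx": 0, "ty": -0.006, "tz": 0, "turn": 0},
    {"tx": 0, "ty": -0.008, "tz": 0, "turn": 0},
    {"tx": 0, "ty": -0.008, "tz": 0, "turn": 0}
  ]
}}

```text
time_s: 3.95
eef_pos: [0.5619, 0.2431, 0.1139]
eef_rot: [-0.0, 0.991, -0.137, 0.0]
wrist_force: [-3.3, 0.4, 5.7]
opening: 0.317
```

Request:
{"method": "move_arm", "body": {
  "increments": [
    {"tx": 0, "ty": -0.002, "tz": 0, "turn": 0},
    {"tx": 0, "ty": -0.004, "tz": 0, "turn": 0},
    {"tx": 0, "ty": -0.004, "tz": 0, "turn": 0}
  ]
}}

```text
time_s: 4.2
eef_pos: [0.563, 0.2468, 0.1139]
eef_rot: [-0.0, 0.991, -0.137, 0.0]
wrist_force: [-2.3, 0.2, 5.4]
opening: 0.318
```

Request:
{"method": "move_arm", "body": {
  "increments": [
    {"tx": 0, "ty": -0.002, "tz": 0, "turn": 0},
    {"tx": 0, "ty": -0.004, "tz": 0, "turn": 0},
    {"tx": 0, "ty": -0.004, "tz": 0, "turn": 0}
  ]
}}

```text
time_s: 4.45
eef_pos: [0.564, 0.2506, 0.1139]
eef_rot: [0.0, 0.991, -0.137, 0.0]
wrist_force: [-2.4, -0.1, 5.0]
opening: 0.32
```

Request:
{"method": "move_arm", "body": {
  "increments": [
    {"tx": 0, "ty": -0.002, "tz": 0, "turn": 0},
    {"tx": 0, "ty": -0.004, "tz": 0, "turn": 0},
    {"tx": 0, "ty": -0.004, "tz": 0, "turn": 0}
  ]
}}

```text
time_s: 4.7
eef_pos: [0.5641, 0.2508, 0.1138]
eef_rot: [0.004, 0.991, -0.137, -0.001]
wrist_force: [-9.4, -14.8, 13.2]
opening: 0.316
```

Request:
{"method": "move_arm", "body": {
  "increments": [
    {"tx": 0, "ty": 0.002, "tz": 0, "turn": 0},
    {"tx": 0, "ty": 0.002, "tz": 0, "turn": 0}
  ]
}}

```text
time_s: 4.87
eef_pos: [0.564, 0.2507, 0.1139]
eef_rot: [0.001, 0.991, -0.137, -0.001]
wrist_force: [-5.2, -6.0, 9.2]
opening: 0.318
```

Request:
{"method": "move_arm", "body": {
  "gripper": 1,
  "increments": [
    {"tx": 0, "ty": 0, "tz": 0, "turn": 0},
    {"tx": 0, "ty": 0, "tz": 0, "turn": 0},
    {"tx": 0, "ty": 0, "tz": 0, "turn": 0},
    {"tx": 0, "ty": 0, "tz": 0, "turn": 0},
    {"tx": 0, "ty": 0, "tz": 0, "turn": 0},
    {"tx": 0, "ty": 0, "tz": 0, "turn": 0},
    {"tx": 0, "ty": 0, "tz": 0, "turn": 0},
    {"tx": 0, "ty": 0, "tz": 0, "turn": 0}
  ]
}}

```text
time_s: 5.53
eef_pos: [0.5645, 0.2525, 0.1132]
eef_rot: [-0.0, 0.991, -0.137, -0.0]
wrist_force: [1.2, 0.4, 1.1]
opening: 0.994
```

Request:
{"method": "move_arm", "body": {
  "increments": [
    {"tx": 0, "ty": 0, "tz": -0.03, "turn": 0},
    {"tx": 0, "ty": 0, "tz": -0.07, "turn": 0},
    {"tx": 0, "ty": 0, "tz": -0.1, "turn": 0},
    {"tx": 0, "ty": 0, "tz": -0.12, "turn": 0},
    {"tx": 0, "ty": 0, "tz": -0.12, "turn": 0}
  ]
}}

```text
time_s: 5.95
eef_pos: [0.5674, 0.2532, 0.2397]
eef_rot: [-0.002, 0.991, -0.137, 0.005]
wrist_force: [0.8, 0.3, 1.1]
opening: 1.0
```

```bash
python3 -c "
from h import *
plan([.4565,-.1915,.22],-15.7)
snap('scene','s3')
a=cv2.imread('pics/s3.png');cv2.imwrite('pics/s3c.png',cv2.resize(a[120:250,310:440],None,fx=5,fy=4.5))"
```

```text
t 5.95 pos [0.5674 0.2532 0.2397] yaw -15.7 tilt 0.58 F [0.8 0.3 1.1] open 1.0 q6 0.5
shift [0.0134 0.4582 0.0176] turn 0.004169135075272834
```

View pics/s3c.png

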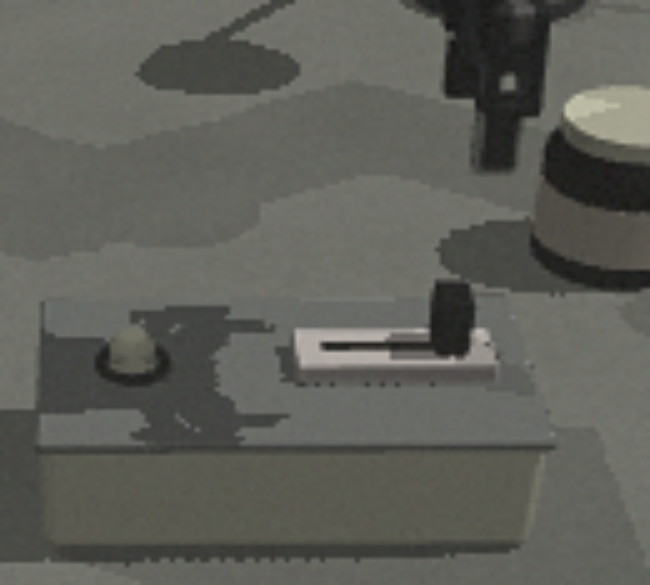

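The grip has moved to the right end of its slot, at crop (452,320), after about 51 mm of travel against a hard stop. Next, the cap.

Request:
{"method": "move_arm", "body": {
  "increments": [
    {"tx": 0.013, "ty": 0.458, "tz": 0.017, "turn": 0},
    {"tx": 0.013, "ty": 0.458, "tz": 0.017, "turn": 0},
    {"tx": 0.013, "ty": 0.458, "tz": 0.017, "turn": 0},
    {"tx": 0.013, "ty": 0.458, "tz": 0.017, "turn": 0},
    {"tx": 0.013, "ty": 0.458, "tz": 0.017, "turn": 0},
    {"tx": 0.013, "ty": 0.458, "tz": 0.017, "turn": 0},
    {"tx": 0.013, "ty": 0.458, "tz": 0.017, "turn": 0},
    {"tx": 0.013, "ty": 0.458, "tz": 0.017, "turn": 0},
    {"tx": 0.013, "ty": 0.458, "tz": 0.017, "turn": 0},
    {"tx": 0.013, "ty": 0.458, "tz": 0.017, "turn": 0},
    {"tx": 0.013, "ty": 0.458, "tz": 0.017, "turn": 0},
    {"tx": 0.013, "ty": 0.458, "tz": 0.017, "turn": 0},
    {"tx": 0.013, "ty": 0.458, "tz": 0.017, "turn": 0},
    {"tx": 0.013, "ty": 0.458, "tz": 0.017, "turn": 0},
    {"tx": 0.013, "ty": 0.458, "tz": 0.017, "turn": 0}
  ]
}}

```text
time_s: 7.25
eef_pos: [0.453, -0.1905, 0.2155]
eef_rot: [-0.001, 0.991, -0.136, -0.001]
wrist_force: [-0.6, -0.0, 0.2]
opening: 1.004
```

```bash
python3 -c "
from h import *
plan([.4565,-.1915,.035],-15.7)
snap('scene','s4');snap('top','t4')
a=cv2.imread('pics/s4.png');cv2.imwrite('pics/s4c.png',cv2.resize(a[120:260,180:320],None,fx=5,fy=4))
a=cv2.imread('pics/t4.png');cv2.imwrite('pics/t4c.png',cv2.resize(a[145:285,200:460],None,fx=3,fy=3,interpolation=2))"
```

```text
t 7.25 pos [ 0.453  -0.1905  0.2155] yaw -15.63 tilt 0.1 F [-0.6 -0.   0.2] open 1.004 q6 -0.37
shift [0.0039 0.0002 0.1805] turn 0.06961282633768917
```

View pics/s4c.png

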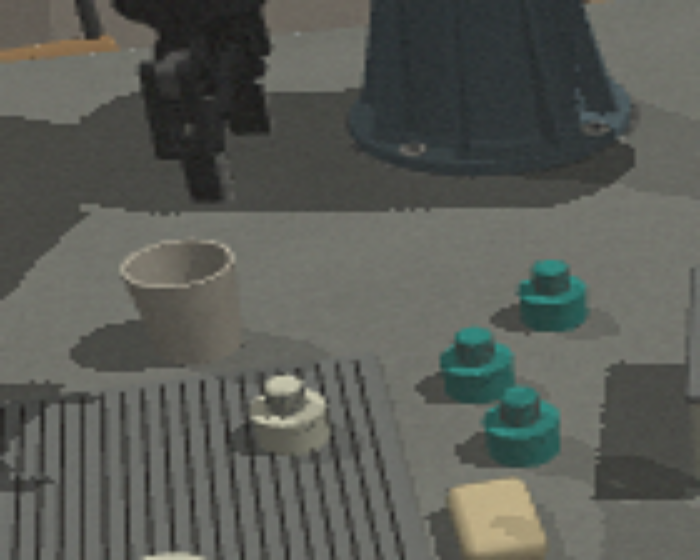

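View pics/t4c.png

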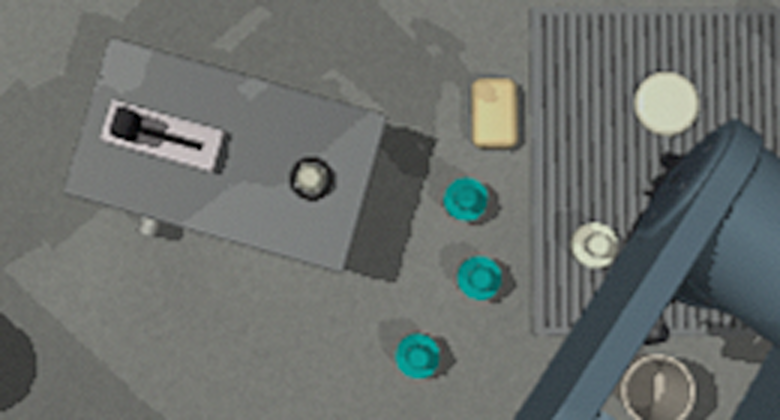

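The cap is standing free at crop (288,415). The nearest teal cap and the cup are well outside the finger sweep, so I'll descend.

Request:
{"method": "move_arm", "body": {
  "increments": [
    {"tx": 0.003, "ty": 0, "tz": 0.03, "turn": 0},
    {"tx": 0.003, "ty": 0, "tz": 0.07, "turn": 0},
    {"tx": 0.003, "ty": 0, "tz": 0.1, "turn": 0},
    {"tx": 0.003, "ty": 0, "tz": 0.125, "turn": 0},
    {"tx": 0.003, "ty": 0, "tz": 0.14, "turn": 0},
    {"tx": 0.003, "ty": 0, "tz": 0.15, "turn": 0},
    {"tx": 0.003, "ty": 0, "tz": 0.15, "turn": 0},
    {"tx": 0.003, "ty": 0, "tz": 0.15, "turn": 0}
  ]
}}

```text
time_s: 8.02
eef_pos: [0.4563, -0.1922, 0.0665]
eef_rot: [-0.0, 0.991, -0.136, -0.0]
wrist_force: [1.1, -0.0, 0.2]
opening: 0.999
```

```bash
python3 -c "
from h import *
plan([.4565,-.1915,.035],-15.7)
snap('scene','s5');snap('top','t5')
a=cv2.imread('pics/s5.png');cv2.imwrite('pics/s5c.png',cv2.resize(a[160:250,190:280],None,fx=6,fy=6,interpolation=2))
a=cv2.imread('pics/t5.png');cv2.imwrite('pics/t5c.png',cv2.resize(a[185:265,360:440],None,fx=7,fy=7,interpolation=2))"
```

```text
t 8.0167 pos [ 0.4563 -0.1922  0.0665] yaw -15.63 tilt 0.01 F [ 1.1 -0.   0.2] open 0.999 q6 -0.37
shift [ 0.     -0.0007  0.0315] turn 0.07113780709784123
```

View pics/s5c.png

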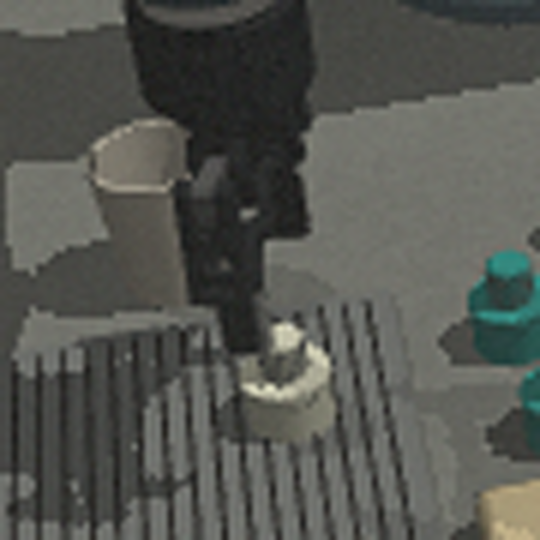

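View pics/t5c.png

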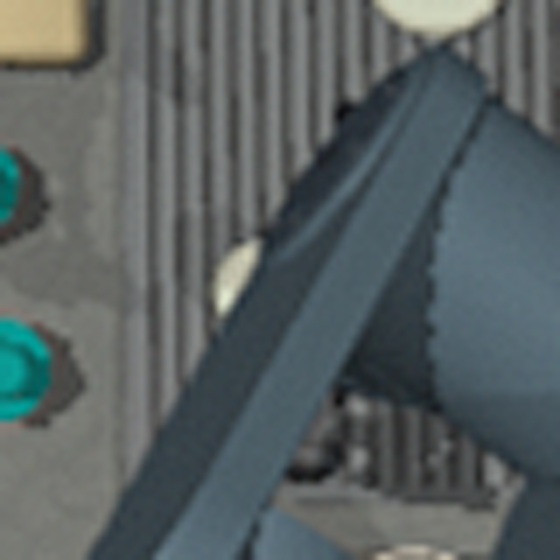

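```bash
cat >> h.py <<'E'
def proj(n,p):
    c=viewer.get_calibration(n);K=np.array(c['intrinsics']);A=np.array(c['attitude']);A=R.from_quat([A[1],A[2],A[3],A[0]]).as_matrix()
    v=A.T@(np.array(p)-c['origin']); v=K@np.array([v[0],-v[1],-v[2]]); return v[:2]/v[2]
E
python3 -c "
from h import *
for p in [(.4563+.963*.046,-.1922-.27*.046,.08),(.4563-.963*.046,-.1922+.27*.046,.08),(.4565,-.1915,.054)]: print((proj('scene',p)-[190,160])*6)"
```

```text
[249.05925272 348.95027597]
[288.08107547 229.77253184]
[279.17794321 331.16131245]
```

```bash
python3 -c "
from h import *
a=cv2.imread('pics/s5.png')[195:240,215:260];b=cv2.imread('pics/s4.png')[195:240,215:260]
cv2.imwrite('pics/cmp.png',cv2.resize(np.hstack([a,b]),None,fx=8,fy=8,interpolation=cv2.INTER_NEAREST))"
```

```text
(no output)
```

View pics/cmp.png

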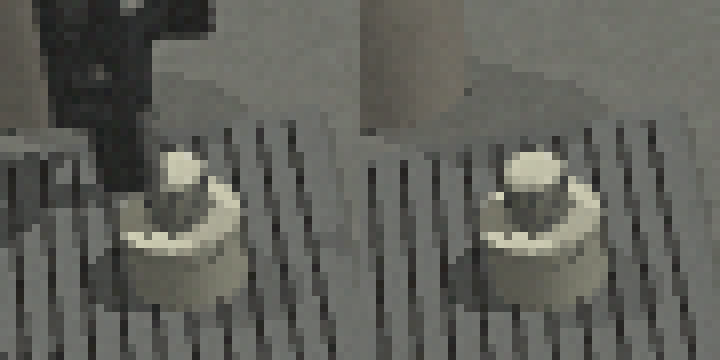

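The cap hasn't moved. The near finger's grey pad hides part of the knob's left edge, and the finger centre (px ≈231) matches the projection, so the alignment is good.

Request:
{"method": "move_arm", "body": {
  "increments": [
    {"tx": 0, "ty": -0.0005, "tz": 0.012, "turn": 0},
    {"tx": 0, "ty": -0.0005, "tz": 0.022, "turn": 0},
    {"tx": 0, "ty": -0.0005, "tz": 0.028, "turn": 0},
    {"tx": 0, "ty": -0.0005, "tz": 0.03, "turn": 0},
    {"tx": 0, "ty": -0.0005, "tz": 0.03, "turn": 0},
    {"tx": 0, "ty": -0.0005, "tz": 0.03, "turn": 0}
  ]
}}

```text
time_s: 8.62
eef_pos: [0.4562, -0.1925, 0.0365]
eef_rot: [0.0, 0.991, -0.137, 0.0]
wrist_force: [-0.2, -0.3, 0.8]
opening: 1.0
```

Request:
{"method": "move_arm", "body": {
  "gripper": 0,
  "increments": [
    {"tx": 0, "ty": 0, "tz": 0, "turn": 0},
    {"tx": 0, "ty": 0, "tz": 0, "turn": 0},
    {"tx": 0, "ty": 0, "tz": 0, "turn": 0},
    {"tx": 0, "ty": 0, "tz": 0, "turn": 0},
    {"tx": 0, "ty": 0, "tz": 0, "turn": 0},
    {"tx": 0, "ty": 0, "tz": 0, "turn": 0},
    {"tx": 0, "ty": 0, "tz": 0, "turn": 0},
    {"tx": 0, "ty": 0, "tz": 0, "turn": 0},
    {"tx": 0, "ty": 0, "tz": 0, "turn": 0}
  ]
}}

```text
time_s: 9.37
eef_pos: [0.4561, -0.1924, 0.0366]
eef_rot: [0.0, 0.991, -0.137, 0.0]
wrist_force: [-2.1, 0.4, 5.7]
opening: 0.23
```

```bash
python3 -c "
from h import *
plan([.4565,-.1915,.035],-15.7)
snap('scene','s6')
a=cv2.imread('pics/s6.png')[185:245,205:275]
cv2.imwrite('pics/s6c.png',cv2.resize(a,None,fx=8,fy=8,interpolation=cv2.INTER_NEAREST))"
```

```text
t 9.3667 pos [ 0.4561 -0.1924  0.0366] yaw -15.7 tilt 0.01 F [-2.1  0.4  5.7] open 0.23 q6 -0.37
shift [ 0.0001 -0.001   0.0016] turn -0.002168333444743098
```

View pics/s6c.png

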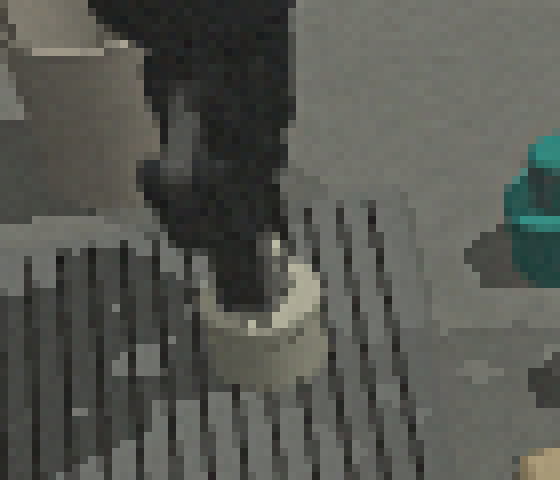

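The fingers hold the knob at opening 0.23, and the cap still stands upright at crop (265,345). Now I'll lift.

Request:
{"method": "move_arm", "body": {
  "increments": [
    {"tx": 0, "ty": 0, "tz": -0.01, "turn": 0},
    {"tx": 0, "ty": 0, "tz": -0.03, "turn": 0},
    {"tx": 0, "ty": 0, "tz": -0.06, "turn": 0},
    {"tx": 0, "ty": 0, "tz": -0.09, "turn": 0},
    {"tx": 0, "ty": 0, "tz": -0.12, "turn": 0},
    {"tx": 0, "ty": 0, "tz": -0.145, "turn": 0},
    {"tx": 0, "ty": 0, "tz": -0.16, "turn": 0},
    {"tx": 0, "ty": 0, "tz": -0.16, "turn": 0},
    {"tx": 0, "ty": 0, "tz": -0.16, "turn": 0}
  ]
}}

```text
time_s: 10.17
eef_pos: [0.4564, -0.1926, 0.1971]
eef_rot: [0.001, 0.991, -0.137, 0.001]
wrist_force: [0.2, 0.3, -0.3]
opening: 0.23
```

```bash
python3 -c "
from h import *
plan([.517,.085,.197],-15.7)
snap('scene','s7')
a=cv2.imread('pics/s7.png')[120:220,190:310]
cv2.imwrite('pics/s7c.png',cv2.resize(a,None,fx=6,fy=6,interpolation=2))"
```

```text
t 10.1667 pos [ 0.4564 -0.1926  0.1971] yaw -15.7 tilt 0.13 F [ 0.2  0.3 -0.3] open 0.23 q6 -0.37
shift [-1.680e-02 -2.836e-01 -1.000e-04] turn -0.0009392565207804182
```

View pics/s7c.png

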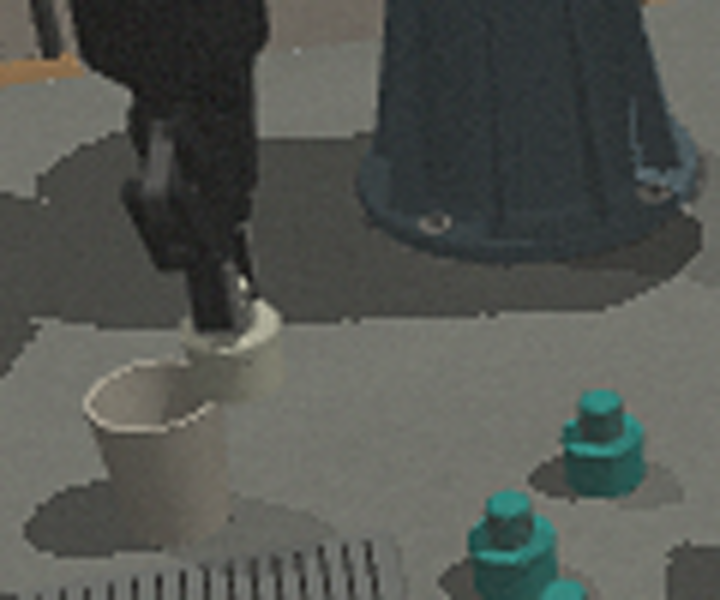

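The cap is lifted and held upright, at crop (233,345). Next, over the neck.

Request:
{"method": "move_arm", "body": {
  "increments": [
    {"tx": -0.017, "ty": -0.283, "tz": 0, "turn": 0},
    {"tx": -0.017, "ty": -0.283, "tz": 0, "turn": 0},
    {"tx": -0.017, "ty": -0.283, "tz": 0, "turn": 0},
    {"tx": -0.017, "ty": -0.283, "tz": 0, "turn": 0},
    {"tx": -0.017, "ty": -0.283, "tz": 0, "turn": 0},
    {"tx": -0.017, "ty": -0.283, "tz": 0, "turn": 0},
    {"tx": -0.017, "ty": -0.283, "tz": 0, "turn": 0},
    {"tx": -0.017, "ty": -0.283, "tz": 0, "turn": 0},
    {"tx": -0.017, "ty": -0.283, "tz": 0, "turn": 0},
    {"tx": -0.017, "ty": -0.283, "tz": 0, "turn": 0},
    {"tx": -0.017, "ty": -0.283, "tz": 0, "turn": 0},
    {"tx": -0.017, "ty": -0.283, "tz": 0, "turn": 0}
  ]
}}

```text
time_s: 11.22
eef_pos: [0.5159, 0.0835, 0.1957]
eef_rot: [0.0, 0.99, -0.138, -0.001]
wrist_force: [0.1, 0.1, -0.1]
opening: 0.233
```

```bash
python3 -c "
from h import *
plan([.517,.085,.16],-15.7)
snap('scene','s8');snap('top','t8')
a=cv2.imread('pics/s8.png')[120:220,300:400]
cv2.imwrite('pics/s8c.png',cv2.resize(a,None,fx=6,fy=6,interpolation=2))
a=cv2.imread('pics/t8.png')[150:260,240:380]
cv2.imwrite('pics/t8c.png',cv2.resize(a,None,fx=5,fy=5,interpolation=2))"
```

```text
t 11.2167 pos [0.5159 0.0835 0.1957] yaw -15.82 tilt 0.07 F [ 0.1  0.1 -0.1] open 0.233 q6 0.21
shift [ 0.0007 -0.0018  0.0357] turn -0.11515617006634216
```

View pics/s8c.png

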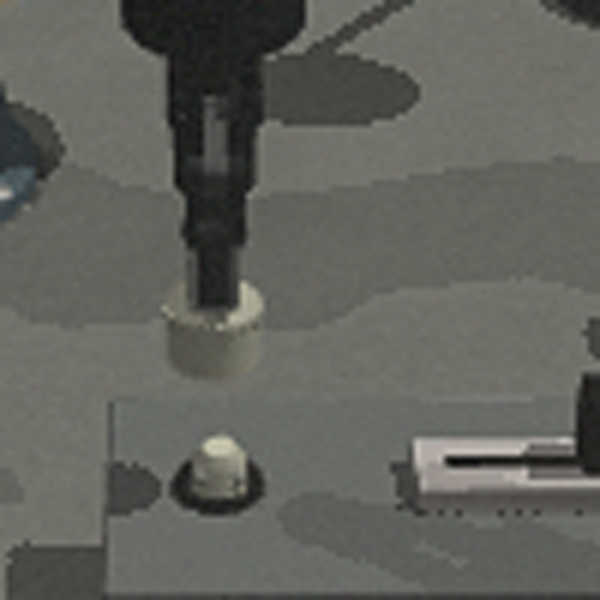

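View pics/t8c.png

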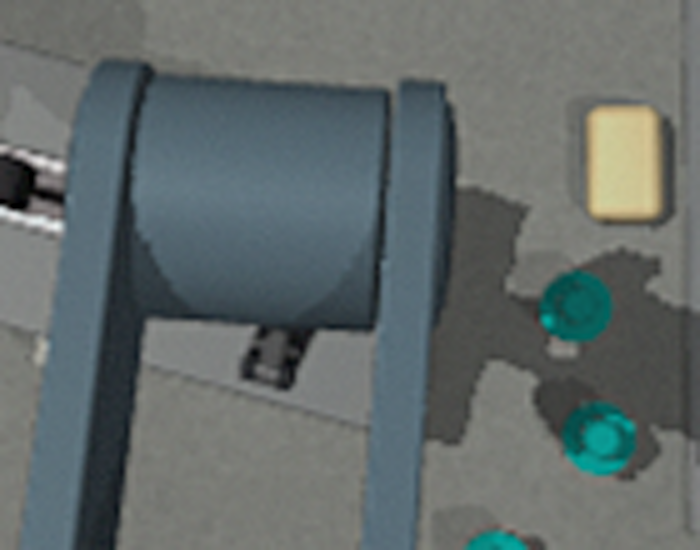

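```bash
python3 -c "
from h import *
f=lambda p:(proj('scene',p)-[299.5,119.5])*6-.5
o=get_obs()['eef_pos'];print(o)
b=o[2]-.0326
for x in [(o[0],o[1],b),(o[0],o[1],b+.028),(.517,.0855,.114),(.517,.0855,.096),(.517,.0875,.114)]:print(x,f(x))
D=np.load('pics/top0.npz');d=D['d'];p=D['p']
# black ring + neck segmentation, on top plate
sub=p[190:220,288:320].astype(int).sum(2);m=sub<150
n,l,s,c=cv2.connectedComponentsWithStats(m.astype('uint8'));print(s,c+[288,190])
m=sub>450
n,l,s,c=cv2.connectedComponentsWithStats(m.astype('uint8'));print(s,c+[288,190])
"
```

```text
[0.51622409 0.08358114 0.19610913]
(np.float64(0.516224086807561), np.float64(0.08358114205743046), np.float64(0.16350912895267888)) [215.86774433 353.79430597]
(np.float64(0.516224086807561), np.float64(0.08358114205743046), np.float64(0.19150912895267888)) [215.92199742 300.34985801]
(0.517, 0.0855, 0.114) [220.24659207 444.50292965]
(0.517, 0.0855, 0.096) [220.17049712 476.18449708]
(0.517, 0.0875, 0.114) [224.40356028 443.79643337]
[[  0   0  32  30 907]
 [  9   8  14  14  53]] [[303.47188534 204.49724366]
 [303.98113208 204.54716981]]
[[  0   0  32  30 928]
 [ 12  11   6   6  32]] [[303.53448276 204.53448276]
 [302.5        203.5       ]]
```

```bash
python3 -c "
from h import *
a=cv2.imread('pics/s8.png')[160:210,315:355]
b=cv2.imread('pics/top0.png')[188:220,288:320]
cv2.imwrite('pics/s8d.png',cv2.resize(a,None,fx=11,fy=11,interpolation=0))
cv2.imwrite('pics/t0d.png',cv2.resize(b,None,fx=16,fy=16,interpolation=0))"
```

```text
(no output)
```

View pics/s8d.png

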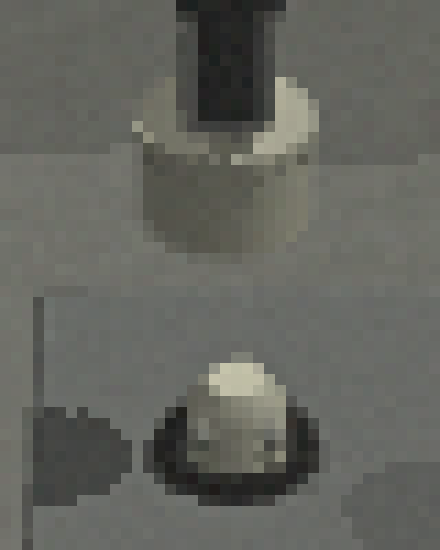

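View pics/t0d.png

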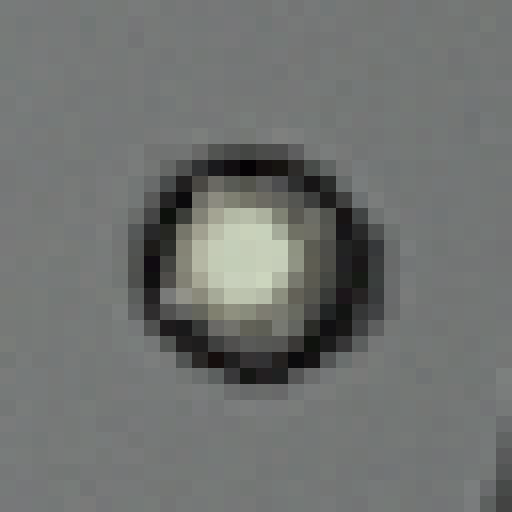

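In the 11x crop the cap axis is at u≈225 and the neck and ring at ≈234. That means about 2 mm more along +y, so I'll correct it and descend to just above the neck.

```bash
python3 -c "
from h import *
plan([.517,.0857,.152],-15.7)"
```

```text
t 11.3167 pos [0.5162 0.0836 0.1961] yaw -15.82 tilt 0.02 F [-0.1  0.1  0.2] open 0.232 q6 0.21
shift [ 0.0002 -0.0023  0.0441] turn -0.11976162969745019
```

Request:
{"method": "move_arm", "body": {
  "increments": [
    {"tx": 0, "ty": -0.002, "tz": 0.01, "turn": 0},
    {"tx": 0, "ty": -0.002, "tz": 0.025, "turn": 0},
    {"tx": 0, "ty": -0.002, "tz": 0.037, "turn": 0},
    {"tx": 0, "ty": -0.002, "tz": 0.044, "turn": 0},
    {"tx": 0, "ty": -0.002, "tz": 0.044, "turn": 0},
    {"tx": 0, "ty": -0.002, "tz": 0.044, "turn": 0}
  ]
}}

```text
time_s: 11.82
eef_pos: [0.5165, 0.0866, 0.1517]
eef_rot: [0.0, 0.991, -0.137, -0.001]
wrist_force: [0.5, 0.1, -0.4]
opening: 0.232
```

```bash
python3 -c "
from h import *
snap('scene','s9')
plan([.517,.0857,.14],-15.7)
a=cv2.imread('pics/s9.png')[160:210,315:355]
cv2.imwrite('pics/s9d.png',cv2.resize(a,None,fx=11,fy=11,interpolation=0))"
```

```text
t 11.8667 pos [0.517  0.0866 0.1524] yaw -15.71 tilt 0.0 F [-0.1 -0.2 -1.5] open 0.231 q6 0.21
shift [0.0002 0.0008 0.0124] turn -0.013079686411018088
```

View pics/s9d.png

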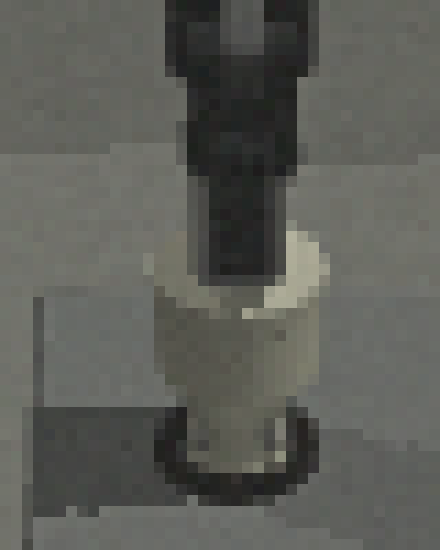

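The cap, skirt, neck and ring are all centred at u≈236.5, so lateral alignment is good. I'll descend in small steps and watch the force.

Request:
{"method": "move_arm", "body": {
  "increments": [
    {"tx": 0, "ty": 0, "tz": 0.003, "turn": 0},
    {"tx": 0, "ty": 0, "tz": 0.006, "turn": 0},
    {"tx": 0, "ty": 0, "tz": 0.009, "turn": 0},
    {"tx": 0, "ty": 0, "tz": 0.009, "turn": 0},
    {"tx": 0, "ty": 0, "tz": 0.009, "turn": 0}
  ]
}}

```text
time_s: 12.28
eef_pos: [0.5167, 0.0867, 0.1431]
eef_rot: [0.0, 0.991, -0.137, -0.0]
wrist_force: [-0.1, -0.3, -0.1]
opening: 0.231
```

Request:
{"method": "move_arm", "body": {
  "increments": [
    {"tx": 0, "ty": 0, "tz": 0.002, "turn": 0},
    {"tx": 0, "ty": 0, "tz": 0.004, "turn": 0},
    {"tx": 0, "ty": 0, "tz": 0.004, "turn": 0}
  ]
}}

```text
time_s: 12.53
eef_pos: [0.5167, 0.0866, 0.1389]
eef_rot: [0.0, 0.991, -0.137, -0.0]
wrist_force: [-0.4, -0.7, 0.8]
opening: 0.231
```

Request:
{"method": "move_arm", "body": {
  "increments": [
    {"tx": 0, "ty": 0, "tz": 0.001, "turn": 0},
    {"tx": 0, "ty": 0, "tz": 0.002, "turn": 0},
    {"tx": 0, "ty": 0, "tz": 0.002, "turn": 0}
  ]
}}

```text
time_s: 12.78
eef_pos: [0.5174, 0.0864, 0.1376]
eef_rot: [0.0, 0.991, -0.137, 0.001]
wrist_force: [0.4, -1.2, 2.4]
opening: 0.227
```

Request:
{"method": "move_arm", "body": {
  "increments": [
    {"tx": 0, "ty": 0, "tz": 0.001, "turn": 0},
    {"tx": 0, "ty": 0, "tz": 0.002, "turn": 0},
    {"tx": 0, "ty": 0, "tz": 0.002, "turn": 0}
  ]
}}

```text
time_s: 13.03
eef_pos: [0.5179, 0.0865, 0.1367]
eef_rot: [-0.0, 0.991, -0.137, 0.001]
wrist_force: [-1.4, -0.5, 7.7]
opening: 0.228
```

Request:
{"method": "move_arm", "body": {
  "increments": [
    {"tx": 0, "ty": 0, "tz": 0.001, "turn": 0},
    {"tx": 0, "ty": 0, "tz": 0.002, "turn": 0},
    {"tx": 0, "ty": 0, "tz": 0.002, "turn": 0}
  ]
}}

```text
time_s: 13.28
eef_pos: [0.5174, 0.0864, 0.1337]
eef_rot: [0.0, 0.991, -0.137, 0.001]
wrist_force: [1.8, -1.0, 1.0]
opening: 0.231
```

Request:
{"method": "move_arm", "body": {
  "increments": [
    {"tx": 0, "ty": 0, "tz": 0.001, "turn": 0},
    {"tx": 0, "ty": 0, "tz": 0.002, "turn": 0},
    {"tx": 0, "ty": 0, "tz": 0.002, "turn": 0}
  ]
}}

```text
time_s: 13.53
eef_pos: [0.5166, 0.0864, 0.1304]
eef_rot: [0.0, 0.991, -0.137, -0.0]
wrist_force: [4.2, -2.1, -5.1]
opening: 0.235
```

The force peaked and then dropped to −5 N, so it has clicked over and the cap is being drawn down. I'll keep going onto the seal.

Request:
{"method": "move_arm", "body": {
  "increments": [
    {"tx": 0, "ty": 0, "tz": 0.001, "turn": 0},
    {"tx": 0, "ty": 0, "tz": 0.002, "turn": 0},
    {"tx": 0, "ty": 0, "tz": 0.002, "turn": 0}
  ]
}}

```text
time_s: 13.78
eef_pos: [0.5163, 0.0868, 0.1289]
eef_rot: [-0.0, 0.991, -0.137, -0.001]
wrist_force: [0.6, -1.4, -0.1]
opening: 0.226
```

Request:
{"method": "move_arm", "body": {
  "increments": [
    {"tx": 0, "ty": 0, "tz": 0.001, "turn": 0},
    {"tx": 0, "ty": 0, "tz": 0.002, "turn": 0},
    {"tx": 0, "ty": 0, "tz": 0.002, "turn": 0}
  ]
}}

```text
time_s: 14.03
eef_pos: [0.5165, 0.0868, 0.1274]
eef_rot: [-0.0, 0.991, -0.137, -0.0]
wrist_force: [-1.3, -0.1, 3.8]
opening: 0.225
```

Request:
{"method": "move_arm", "body": {
  "increments": [
    {"tx": 0, "ty": 0, "tz": 0.001, "turn": 0},
    {"tx": 0, "ty": 0, "tz": 0.002, "turn": 0},
    {"tx": 0, "ty": 0, "tz": 0.002, "turn": 0}
  ]
}}

```text
time_s: 14.28
eef_pos: [0.5167, 0.0868, 0.1257]
eef_rot: [-0.0, 0.991, -0.137, -0.0]
wrist_force: [-5.3, -0.2, 8.4]
opening: 0.232
```

Request:
{"method": "move_arm", "body": {
  "increments": [
    {"tx": 0, "ty": 0, "tz": 0.001, "turn": 0},
    {"tx": 0, "ty": 0, "tz": 0.0015, "turn": 0},
    {"tx": 0, "ty": 0, "tz": 0.0015, "turn": 0},
    {"tx": 0, "ty": 0, "tz": 0.0015, "turn": 0}
  ]
}}

```text
time_s: 14.62
eef_pos: [0.5168, 0.0868, 0.1247]
eef_rot: [-0.0, 0.991, -0.137, -0.0]
wrist_force: [-5.0, -0.4, 9.5]
opening: 0.227
```

Request:
{"method": "move_arm", "body": {
  "increments": [
    {"tx": 0, "ty": 0, "tz": 0, "turn": 0},
    {"tx": 0, "ty": 0, "tz": 0, "turn": 0},
    {"tx": 0, "ty": 0, "tz": 0, "turn": 0},
    {"tx": 0, "ty": 0, "tz": 0, "turn": 0},
    {"tx": 0, "ty": 0, "tz": 0, "turn": 0},
    {"tx": 0, "ty": 0, "tz": 0, "turn": 0}
  ]
}}

```text
time_s: 15.12
eef_pos: [0.5167, 0.0868, 0.1247]
eef_rot: [-0.0, 0.991, -0.137, -0.0]
wrist_force: [-6.1, -0.1, 10.7]
opening: 0.231
```

```bash
python3 -c "
from h import *
snap('scene','s10')
plan([.517,.0866,.125],-15.7)
i=cv2.imread('pics/s10.png');a=i[160:210,315:355]
cv2.imwrite('pics/s10d.png',cv2.resize(a,None,fx=11,fy=11,interpolation=0));print((proj('scene',(.5168,.0868,.095))-[315,160]+.5)*11,(proj('scene',(.5168,.0868,.120))-[315,160]+.5)*11)"
```

```text
t 15.1667 pos [0.5167 0.0868 0.1247] yaw -15.69 tilt 0.02 F [-4.7 -0.2  9.8] open 0.23 q6 0.21
shift [ 0.0003  0.0002 -0.0003] turn 0.005176816518655869
[244.23204539 435.82561917] [244.49092156 354.94553587]
```

View pics/s10d.png

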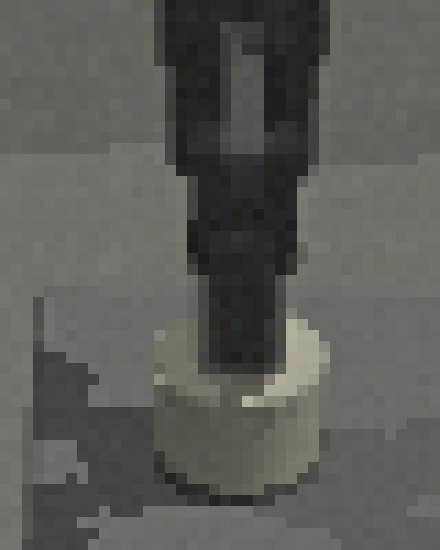

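View pics/s10.png

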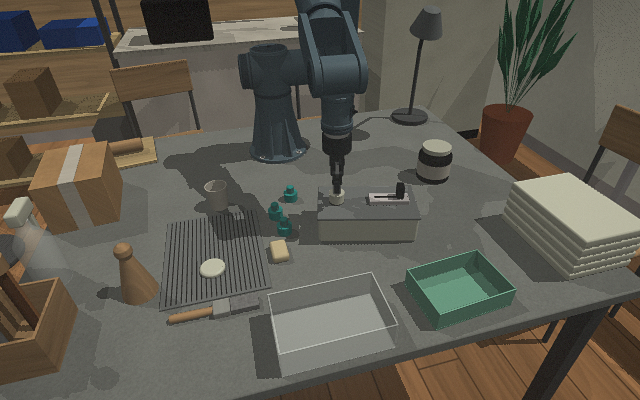

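The cap is seated and upright at crop (240,425), with only a sliver of the black ring showing below it. The grip is still at the end of its track at (400,190), and the bystanders haven't moved. Force is about 10 N and steady, so I'll hand in.

```bash
python3 -c "
from h import *
print(workorder.hand_in()); plan([.517,.0866,.125],-15.7)"
```

```text
the job is handed in; nothing more can be done
None
the job is handed in; nothing more can be done
```

The shut-off grip is at its end stop and the white cap is clicked onto the filler neck. I handed the job in at about 15 s of the 64 s allowed, with the gripper still holding the cap down. No verdict was reported.

- **Shut-off:** I gripped the slide and moved it about 51 mm until it hit a hard stop, with about 17 N sideways on the wrist. The later picture shows it still at the end of its track.
- **Cap:** The upward wrist force reached about 8 N, then fell to −5 N as the cap was drawn down, which is the click. I then pressed on into the seal ring.
- **Last checks:**
  - The wrist force was steady at 9.8–10.7 N.
  - The cap rim is about 2 mm above the neck foot, worked out from the tool height and grasp height. That puts the seal about 4 mm down and agrees with the force.
  - The tool tilt was 0.02°, and the cap looks upright.
  - The cap and neck lined up sideways in the picture just before the press.
  - Nothing else on the table has visibly moved.
- **What didn't fit or couldn't be checked:**
  - A sideways force of about 5 N along x remained. I left it.
  - The arm hid the neck from the top camera, so I couldn't measure centring along the jaw direction directly in the final pose.
  - Two early move calls were refused for missing fields; the arm did not move.

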